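# Hang the loaded tube carrier level on the drip stand

## Task

Hang the loaded tube carrier on the stand's pin by the one hole in its bar that makes it hang level with its present load, slid back along the pin against the collar, and let go of it. The pin's height is not known exactly, so feel for it: press gently on the stand and with the carrier, keep the flask and vials in their pockets, and leave the other things on the bench where they are.

Things in the scene. Friction and masses are not known exactly. Their poses are not given: they have to be found in the camera images.
- carrier: Tube carrier, plain aluminium tote 133 mm long (its y), 47 wide (x), 170 high (z), standing on the bench. 0.24 kg empty, balanced about its middle. Below, an open tray 30 mm high with three 39 mm square pockets in a row at y = -43, 0, +43 mm, floor and walls 4 mm; above, a carrying bar with five holes on thin end uprights; open between. Origin: centre of its underside
- carrier_bar (a point): Centre of the carrier's carrying bar, where it is to be grasped: an upright plate 6 mm thick (x), 133 mm long (y), 76 mm high (z), pierced by the row of five holes. The point lies 132 mm above the carrier's underside and 38 mm below the bar's top edge; axes as the carrier's
- hole_a (a point): plain aluminium; hole a of five 11 mm round holes in one row through the carrying bar. The point is the hole's centre, mid-way through the 6 mm thickness, 40 mm below the bar's top edge, at y = -48 mm along the carrier; axes as the carrier's (the hole runs along x)
- hole_b (a point): plain aluminium; hole b of five 11 mm round holes in one row through the carrying bar. The point is the hole's centre, mid-way through the 6 mm thickness, 40 mm below the bar's top edge, at y = -24 mm along the carrier; axes as the carrier's (the hole runs along x)
- hole_c (a point): plain aluminium; hole c of five 11 mm round holes in one row through the carrying bar. The point is the hole's centre, mid-way through the 6 mm thickness, 40 mm below the bar's top edge, at y = +0 mm along the carrier; axes as the carrier's (the hole runs along x)
- hole_d (a point): plain aluminium; hole d of five 11 mm round holes in one row through the carrying bar. The point is the hole's centre, mid-way through the 6 mm thickness, 40 mm below the bar's top edge, at y = +24 mm along the carrier; axes as the carrier's (the hole runs along x)
- hole_e (a point): plain aluminium; hole e of five 11 mm round holes in one row through the carrying bar. The point is the hole's centre, mid-way through the 6 mm thickness, 40 mm below the bar's top edge, at y = +48 mm along the carrier; axes as the carrier's (the hole runs along x)
- flask_mid (a point): Full steel flask with a narrow neck, 36 mm diameter, 75 mm tall, 0.40 kg give or take a tenth, standing in one of the carrier's three pockets (which one varies). Point: its centre, half-way up; z is its axis
- vial1_mid (a point): Empty white plastic vial, plain cylinder, 36 mm diameter, 45 mm tall, 0.025 kg, standing in another pocket. Point: its centre, half-way up
- vial2_mid (a point): A second such empty vial, 0.025 kg, in the remaining pocket. Point: its centre, half-way up
- stand: Hanging stand fixed to the bench: base 120 x 100 x 14 mm, 26 mm square steel post, its top 185 mm above the bench. On it a black clamp block (34 x 36 x 50 mm, reaching 10 mm above its pin's axis) carries one level steel pin that points along the stand's -x, roughly to the robot. The clamp holds against 60 N. Origin: on the underside, 85 mm behind (+x) the collar's face
- pin_mark (a point): Pin: 7 mm diameter, rounded tip, standing out 40 mm (along -x) from the flat face of a 16 mm collar; the collar runs 44 mm back to the block. Point: centre of the collar's face for the clamp's LOWEST setting, 177 mm over the bench. The block is clamped 7 to 36 mm higher than this, not shown here: find the pin's true height by touch or sight; x and y are as marked. Axes as the stand's
- spare_flask_mid (a point): bystander: another steel flask, 36 mm diameter, 75 mm tall, standing on the bench (centre); leave it alone
- spare_vial_mid (a point): bystander: another empty vial, 36 mm diameter, 45 mm tall, standing on the bench (centre); leave it alone
- tip_box: bystander: purple pipette-tip box 85 x 122 x 53 mm (centre of its underside); leave it alone
- jar: bystander: white jar, 90 mm diameter, 120 mm tall (centre of its underside); leave it alone
- wash_bottle: bystander: white bottle, 60 mm diameter, 150 mm tall (centre of its underside); leave it alone
- orange_block: bystander: orange plastic block 70 x 100 x 25 mm (centre of its underside); leave it alone
Mind the look-alikes: they are no part of the job. Several things look just like the stand: the one meant starts farthest from the robot's base. Leave any purple look-alike of the part that bears flask_mid alone.

How it is judged:
By the outcome, as a careful person would: the job done as asked, in the order asked, and still so for the second after the job is handed in, with the robot touching nothing.
It also fails if it takes over 51 s, if anything falls off the work surface, if the arm or the gripper's body presses on something with over 40 N, if the wrist force passes 120 N, or if a joint passes its speed limit or range.

## Robot

A 6-joint arm with a two-finger parallel gripper is mounted at the origin on the work surface. World frame = base frame: x ahead of the robot, y to its left, z up, the work surface at z = 0. Lengths are in m, angles in rad, forces in N, time in s.
With the tool pointing down it reaches from about 0.35 to 0.85 m from the base axis. Payload 8.1 kg.
Tool frame: the origin (TCP) lies at the very end of the fingers, on their centre line; the grasp point (between the pads) lies 19 mm behind it; x points along the fingers, y is the direction in which the jaws open and shut, and the axes are right-handed (so a half turn about x gives the same grasp; the last joint's range is limited). The gripper opens to 93 mm and grips with 3 to 60 N. Pads are 15 mm wide; open, the fingers measure 128 mm over their backs; the gripper's body (75 mm by 188 mm) begins 65 mm behind the grasp point.
Start: joints at [1.07, 0.13, 1.488, -0, 1.523, -0.085], TCP at [0.242, 0.549, 0.219] pointing down, gripper open.
Joint ranges: [-2.96, 2.96], [-0.89, 2.26], [0.02, 2.5], [-1.34, 4.48], [0, 2.73], [-2.66, 2.66]. Speed limits (rad/s): [2.39, 2.39, 2.79, 3.14, 3.14, 3.14].

## Interface

Orientations are given as a rotation vector (axis times angle).
In Python, from plant import * gives the robot as it stands. The module is installed in compiled form; this text tells all that it offers.
- The arm moves only by the tool apply_moves, never from a script. Its argument "series" is a list of rows, each an object with "jaw": the gripper's target within -1 to 1 (shut at 1, half-way at 0, fully open at -1); "linear": the shift along the tool's x, y, z normalised to -1 to 1, where 1 is 0.6 m, a list of three; "roll": the turn about the tool's x normalised to -1 to 1, where 1 is 30 degrees. A call has 1 to 20 rows; each row is the pose to reach, as a shift and turn from the pose measured when the call began, along the tool's axes at that moment; what a row does not reach only later rows make up. A row lasts 1/8 s, in which the tool goes at most 62.5 mm and 10.7 degrees, less where a joint would pass 70% of its speed; a pose out of reach is approached as far as the arm can. A call with a number of a shift or a turn outside -1 to 1 is refused whole. A call with a gripper value outside its range is refused whole. The fingers move at their own pace and stop on an object; "force" is the grip in N (left out, the last holds). Time passes only in rows, so rows that repeat a pose let the fingers close. It gives the time, the measured TCP pose, the force and the opening at its end, in the units of the state.
- read_state(): the state, without advancing time (a new reading comes with each control period).
- read_camera(name): name is "scene" or "top" or "wrist"; returns a dict with "pixels" (420x560x3 uint8, blue, green, red), "intrinsics" (3x3 intrinsics, pixels), "D" ([k1, k2, p1, p2, k3] as OpenCV has them; the pictures are not rectified), "rvec" (rotation vector, rad) and "tvec" (3), from world to camera coordinates, as OpenCV has them; the wrist camera has in their place "tool_from_camera" (4x4, takes a point from camera to tool coordinates, whose origin is the TCP and whose axes are the tool frame's). Camera axes: x right, y down, z forward; pixel columns grow to the right and rows downward; lengths in m; the calibration is good to about 2 mm. A picture is of the moment at which its call begins: read the wrist's pose just before it. There is no depth.
- close_job(): hands the job in, once; it reports no verdict.
The state is a dict: "t": time; "q": joint angles; "dq": joint speeds; "joint_torque": joint torques, N m; "tool_pos": TCP position; "orientation": TCP orientation; "force": force on the tool from outside, world axes, zero at the start; "wrist_torque": the same for the moment, N m; "opening": finger opening in m.
Only numpy, scipy, OpenCV 4.12 (cv2) and the standard library are available. Lean on these libraries where they do the work, as an engineer would, in place of code of your own. Each camera call takes 0.05 s, during which the arm holds its last target. There are 200 camera calls.

## Working session

There is one attempt and no reset: what is moved stays moved. The work goes in short steps, Python scripts to look and compute and a tool call to move; the robot and the scene stay as the last step left them, time stands still between calls to the robot, and variables do not carry over. Pictures are saved under pics/ and viewed, about 8 in all and at most 12, crops included, and the job is handed in when it is done.

Besides the shell and the picture viewer there is one more tool, called as name(argument=value, ...) on one line, values as JSON. apply_moves: Moves the arm, as the interface text tells. Its arguments: {"type":"object","properties":{"series":{"type":"array"},"force":{"type":"number"}},"required":["series"]}

```bash
mkdir -p pics
cat > h.py <<'E'
from plant import *
import numpy as np, cv2
def shot(n,f=None):
    s=read_state(); c=read_camera(n)
    if f: cv2.imwrite('pics/'+f,c['pixels'])
    return s,c
def cam(s,c):
    if 'rvec' in c:
        R=cv2.Rodrigues(np.array(c['rvec'],float))[0]; t=np.array(c['tvec'],float).ravel()
        return R.T,-R.T@t
    T=np.array(c['tool_from_camera']); Rt=cv2.Rodrigues(np.array(s['orientation'],float))[0]
    return Rt@T[:3,:3], Rt@T[:3,3]+np.array(s['tool_pos'])
def rays(s,c,px):
    R,o=cam(s,c)
    u=cv2.undistortPoints(np.array(px,float).reshape(-1,1,2),np.array(c['intrinsics'],float),np.array(c['D'],float)).reshape(-1,2)
    d=np.c_[u,np.ones(len(u))]@R.T
    return o,d/np.linalg.norm(d,axis=1)[:,None]
def plane(s,c,px,z):
    o,d=rays(s,c,px); return o+d*((z-o[2])/d[:,2])[:,None]
def proj(s,c,P):
    R,o=cam(s,c); 
    rv=cv2.Rodrigues(R.T)[0]; return cv2.projectPoints(np.array(P,float).reshape(-1,3),rv,-R.T@o,np.array(c['intrinsics'],float),np.array(c['D'],float))[0].reshape(-1,2)
def tri(r1,r2):
    (a,d),(b,e)=r1,r2; A=np.c_[d,-e]; x=np.linalg.lstsq(A,b-a,rcond=None)[0]
    p,q=a+d*x[0],b+e*x[1]; return (p+q)/2,np.linalg.norm(p-q)
E
python3 - <<'E'
from h import *
for n in ['scene','top']:
    s,c=shot(n,n+'1.png'); print(n,cam(s,c)[1],cam(s,c)[0][:,2])
s,c=shot('wrist','wrist1.png'); print(cam(s,c)[1],c['tool_from_camera'])
print(s)
E
```

```text
scene [1.03478011 0.75166708 0.75137078] [-0.46224543 -0.68017605 -0.56893734]
top [0.43395077 0.01063624 1.19318351] [ 0.10342493  0.02302814 -0.99437065]
[0.16659504 0.582801   0.38463155] [[ 9.95241916e-04 -2.94593715e-01  9.55622076e-01 -1.66911866e-01]
 [ 9.99998462e-01 -1.08716031e-03 -1.37660170e-03  6.68521084e-04]
 [ 1.44445260e-03  9.55621976e-01  2.94592180e-01 -8.29598872e-02]
 [ 0.00000000e+00  0.00000000e+00  0.00000000e+00  1.00000000e+00]]
{'t': 0.1, 'q': array([ 1.06960915e+00,  1.31071476e-01,  1.48915186e+00, -1.76202159e-05,
        1.52298936e+00, -8.54263728e-02]), 'dq': array([-0.00091655, -0.00164743, -0.00267096, -0.00088472,  0.00054717,
       -0.00024147]), 'joint_torque': array([ 1.31084027e-03, -5.61338961e+01, -4.93096590e+01,  7.70162372e-02,
        2.91402993e-02,  4.60422962e-05]), 'tool_pos': array([0.24209019, 0.54844459, 0.21771097]), 'orientation': array([ 0.32490196,  1.54653693, -0.32736065]), 'force': array([-0.80464265, -0.48495959, -0.37465296]), 'wrist_torque': array([-0.02981878,  0.09343948,  0.04322293]), 'opening': 0.09271544297263436}
```

View pics/scene1.png

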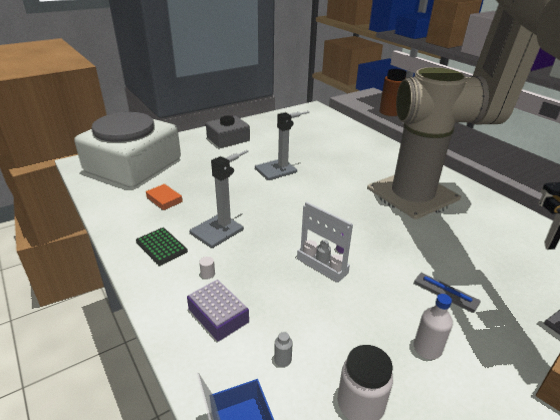

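View pics/top1.png

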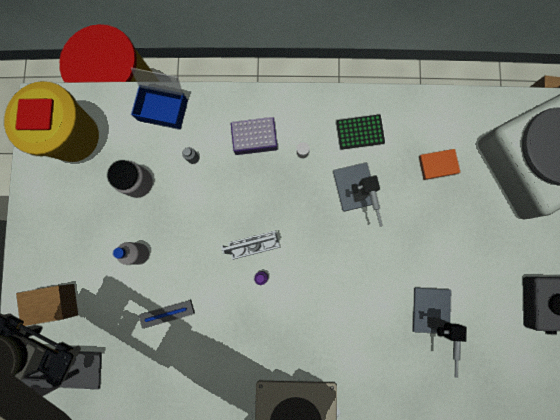

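The scene view shows the carrier at (325,240), its tray with the flask near the middle, the target (farthest) stand at (217,200), and a look-alike stand at (285,150). The top view shows the carrier at (252,244), the target stand at (355,190), and a small purple thing at (261,277) close behind the carrier. I'll zoom in.

Run:
```python
import cv2,numpy as np
a=cv2.imread('pics/scene1.png');b=cv2.imread('pics/top1.png')
f=lambda im,x,y,w,h,W,H:cv2.resize(im[y:y+h,x:x+w],(W,H),interpolation=cv2.INTER_CUBIC)
A=f(a,285,195,80,90,400,450)
B=f(a,180,140,80,110,327,450)
C=f(b,215,220,80,70,400,350)
cv2.imwrite('pics/c1.png',np.hstack([A,B]))
D=f(b,325,155,65,75,303,350)
cv2.imwrite('pics/c2.png',np.hstack([C,D]))
```

```text
(no output)
```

View pics/c1.png

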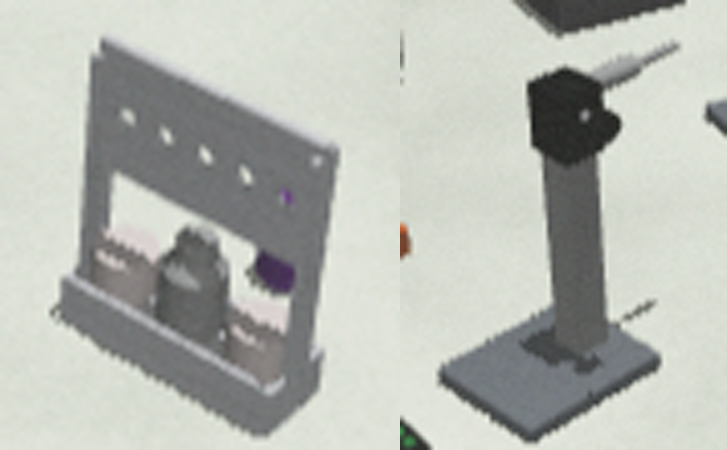

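View pics/c2.png

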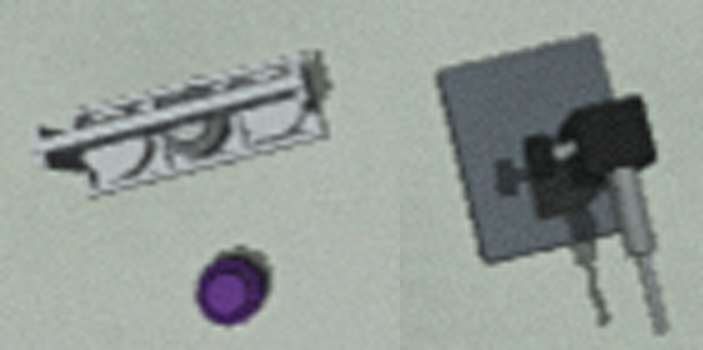

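The flask stands in the middle pocket and the two vials are at the ends, so the balance hole is c (y = 0). Next I'll compute rough geometry from hand-picked pixels.

Run:
```python
from h import *
s,T=shot('top'); s,S=shot('scene')
t=lambda p:(215+p[0]/5,220+p[1]/5); t2=lambda p:(325+(p[0]-400)/4.66,155+p[1]/4.66)
sc=lambda p:(285+p[0]/5,195+p[1]/5); s2=lambda p:(180+(p[0]-400)/4.09,140+p[1]/4.09)
one=lambda c,p:(lambda r:(r[0],r[1][0]))(rays(s,c,[p]))
for n,a,b in [('tip',(660,332),(679,45)),('collarface',(645,252),(638,63))]:
    print(n,tri(one(T,t2(a)),one(S,s2(b))))
base=plane(s,T,[t2(p) for p in [(436,73),(597,36),(487,264)]],.014); print('base',base)
print('bar top ends, top cam', plane(s,T,[t((38,148)),t((312,83))],.17))
print('bar top ends, scene', plane(s,S,[sc((102,41)),sc((337,150))],.17))
print('purple',plane(s,T,[t((231,290))],.075),'holes scene',plane(s,S,[sc(p) for p in [(127,117),(167,135),(207,155),(247,175),(288,197)]],.13))
```

```text
tip (array([ 0.51341671, -0.18530565,  0.20926727]), np.float64(0.003879343210572032))
collarface (array([ 0.55143068, -0.17701764,  0.20993804]), np.float64(0.007254892659218961))
base [[ 0.68448998 -0.09272823  0.014     ]
 [ 0.70845366 -0.18909676  0.014     ]
 [ 0.56995238 -0.12343223  0.014     ]]
bar top ends, top cam [[0.45663409 0.18204869 0.17      ]
 [0.48980354 0.05178379 0.17      ]]
bar top ends, scene [[0.49434335 0.0643799  0.17      ]
 [0.45568587 0.19361547 0.17      ]]
purple [[0.38724314 0.09549847 0.075     ]] holes scene [[0.48680725 0.07876916 0.13      ]
 [0.47910181 0.10136929 0.13      ]
 [0.47258332 0.12474986 0.13      ]
 [0.46622395 0.14756071 0.13      ]
 [0.46061914 0.17126253 0.13      ]]
```

```bash
cat >> h.py <<'E'
def go(target,yaw):
    "print tool-frame shift/0.6 and roll/30deg to bring TCP to target with tool y along yaw"
    s=read_state(); R=cv2.Rodrigues(np.array(s['orientation'],float))[0]
    d=R.T@(np.array(target)-s['tool_pos'])
    cy=R.T@np.array([np.cos(yaw),np.sin(yaw),0]); a=np.arctan2(cy[2],cy[1]); a=(a+np.pi/2)%np.pi-np.pi/2
    print('t',round(s['t'],2),'x axis',R[:,0].round(3),'yaw y',np.arctan2(R[1,1],R[0,1]).round(3),'pos',s['tool_pos'].round(4),'F',np.round(s['force'],1),'op',round(s['opening'],4),'q6',round(s['q'][5],2))
    print('LINEAR',(d/.6).round(4),'ROLL',round(np.degrees(a)/30,4),'alt',round((np.degrees(a)-np.sign(a)*180)/30,3))
E
python3 - <<'E'
from h import *
go((.474,.12,.30),.25)
E
```

```text
t 0.25 x axis [-0.    -0.001 -1.   ] yaw y 1.155 pos [0.2422 0.5487 0.2182] F [-0.6  1.1 -0. ] op 0.0927 q6 -0.09
LINEAR [-0.136  -0.4976  0.642 ] ROLL 1.7284 alt -4.272
```

apply_moves(series=[{"jaw": -1,"linear": [-0.136,0,0],"roll": 0},{"jaw": -1,"linear": [-0.136,0,0],"roll": 0.4},{"jaw": -1,"linear": [-0.136,-0.4976,0.642],"roll": 1},{"jaw": -1,"linear": [-0.136,-0.4976,0.642],"roll": 1},{"jaw": -1,"linear": [-0.136,-0.4976,0.642],"roll": 1},{"jaw": -1,"linear": [-0.136,-0.4976,0.642],"roll": 1},{"jaw": -1,"linear": [-0.136,-0.4976,0.642],"roll": 1},{"jaw": -1,"linear": [-0.136,-0.4976,0.642],"roll": 1},{"jaw": -1,"linear": [-0.136,-0.4976,0.642],"roll": 1},{"jaw": -1,"linear": [-0.136,-0.4976,0.642],"roll": 1},{"jaw": -1,"linear": [-0.136,-0.4976,0.642],"roll": 1},{"jaw": -1,"linear": [-0.136,-0.4976,0.642],"roll": 1}])

```text
t: 1.75
tool_pos: [0.4738, 0.1203, 0.2999]
orientation: [0.733, 1.444, -0.734]
force: [0.6, 0.4, -0.2]
opening: 0.0929
```

Run:
```python
from h import *
go((.474,.12,.30),.25)
```

```text
t 1.75 x axis [-0.001 -0.    -1.   ] yaw y 0.631 pos [0.4738 0.1203 0.2999] F [ 0.6  0.4 -0.2] op 0.0929 q6 -0.49
LINEAR [-0.0002  0.      0.0007] ROLL 0.7272 alt -5.273
```

apply_moves(series=[{"jaw": -1,"linear": [0,0,0],"roll": 0.35},{"jaw": -1,"linear": [0,0,0],"roll": 0.727},{"jaw": -1,"linear": [0,0,0],"roll": 0.727},{"jaw": -1,"linear": [0,0,0],"roll": 0.727}])

```text
t: 2.25
tool_pos: [0.4734, 0.1213, 0.2999]
orientation: [1.018, 1.32, -1.019]
force: [0.3, -0.6, 0.3]
opening: 0.0931
```

Run:
```python
from h import *
go((.474,.12,.30),.25)
s,c=shot('wrist','w2.png')
bar=[[x,y,.17] for x,y in [(.4572,.184),(.4902,.0555)]]
print(proj(s,c,bar))
```

```text
t 2.25 x axis [-0.001 -0.    -1.   ] yaw y 0.256 pos [0.4734 0.1213 0.2999] F [ 0.3 -0.6  0.3] op 0.0931 q6 -0.11
LINEAR [-0.0001  0.0004  0.0023] ROLL 0.0108 alt -5.989
[[273.89418057 125.99966072]
 [273.41762592 271.76341895]]
```

View pics/w2.png

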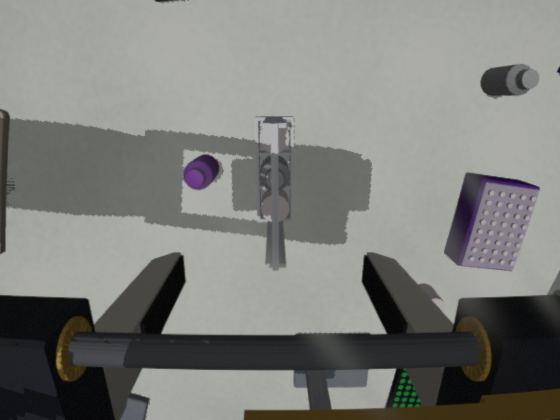

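The wrist view shows the bar running nearly vertically at column ~275, rows ~122–270, midway between the open fingers, with the purple flask to its left at (200,172). I'll refine the bar line next.

Run:
```python
from h import *
s,c=shot('wrist')
g=cv2.cvtColor(c['pixels'],cv2.COLOR_BGR2GRAY)
for r in [114,116,118,120,122,124,128,140,155,180,200,220,235,250,260,264,266,268,270,272]: print(r,*g[r,262:298])
```

```text
114 170 169 170 170 170 169 169 168 168 167 167 168 168 169 169 170 170 170 170 170 170 170 169 169 168 167 167 167 168 168 169 170 169 169 169 169
116 124 125 128 123 108 107 106 105 106 105 105 106 105 106 107 106 106 106 107 108 115 128 131 132 130 126 125 125 125 127 135 154 168 169 169 170
118 174 172 160 113 80 77 76 75 76 76 77 77 76 76 76 76 76 76 75 77 94 136 166 170 171 174 174 174 173 174 172 161 150 167 170 170
120 148 131 91 77 76 75 77 76 76 75 76 76 76 77 76 77 76 75 75 76 76 79 90 106 119 148 165 150 152 172 173 158 144 167 169 170
122 151 108 100 99 98 99 99 100 97 90 90 92 93 92 92 94 99 103 114 114 115 115 115 117 114 109 110 96 100 142 171 171 168 170 170 170
124 174 174 174 174 174 174 174 174 173 173 172 173 172 172 171 160 128 146 171 174 174 174 174 164 136 108 100 86 86 111 143 168 167 169 168 169
128 154 172 174 174 174 174 174 174 173 174 174 174 174 174 173 163 128 115 114 114 115 114 114 113 113 135 162 140 135 169 174 171 166 168 167 167
140 173 173 174 173 174 173 173 173 173 174 174 174 174 175 174 163 127 108 106 107 106 105 109 134 167 171 156 112 13
[... 1026 characters left out ...]
 115 115 115 114 112 112 112 111 109 109 108 108 105 106 119 146 165 166 167 169 168 168 168 168 168 168 169
266 169 168 166 164 163 163 156 129 122 121 119 116 114 114 113 114 114 116 116 116 116 114 114 124 148 164 167 168 168 168 169 169 168 168 169 168
268 167 168 167 166 166 166 164 162 161 157 142 119 115 115 115 116 127 150 160 161 161 160 160 161 166 166 168 168 169 168 168 168 168 168 168 168
270 167 167 166 166 165 166 166 166 167 166 159 146 144 144 146 151 155 162 165 166 166 166 166 166 167 168 168 168 168 166 168 167 168 168 168 169
272 166 166 166 165 165 166 166 167 168 167 167 167 167 167 167 167 167 166 166 165 166 166 166 166 166 166 167 167 167 168 168 168 168 168 167 167
```

Run:
```python
from h import *
s,c=shot('wrist')
P=plane(s,c,[(274.8,122),(275.25,269.5)],.17); d=P[0]-P[1]
print(P,np.linalg.norm(d),'yaw',np.arctan2(-d[0],d[1]),'mid',P.mean(0))
m=P.mean(0); go((m[0],m[1],.145),np.arctan2(-d[0],d[1]))
```

```text
[[0.45737562 0.18693105 0.17      ]
 [0.49128429 0.05775938 0.17      ]] 0.1335481873246128 yaw 0.25671636721700164 mid [0.47432996 0.12234521 0.17      ]
t 2.4 x axis [-0.001 -0.    -1.   ] yaw y 0.253 pos [0.4737 0.1207 0.2999] F [-0.5  0.7  0.2] op 0.0932 q6 -0.11
LINEAR [ 0.2581  0.002  -0.0024] ROLL -0.0073 alt 5.993
```

apply_moves(series=[{"jaw": -0.3,"linear": [0.08,0.002,-0.0024],"roll": -0.007},{"jaw": -0.3,"linear": [0.16,0.002,-0.0024],"roll": -0.007},{"jaw": -0.3,"linear": [0.22,0.002,-0.0024],"roll": -0.007},{"jaw": -0.3,"linear": [0.258,0.002,-0.0024],"roll": -0.007},{"jaw": -0.3,"linear": [0.258,0.002,-0.0024],"roll": -0.007},{"jaw": 0.6,"linear": [0.258,0.002,-0.0024],"roll": -0.007},{"jaw": 1,"linear": [0.258,0.002,-0.0024],"roll": -0.007},{"jaw": 1,"linear": [0.258,0.002,-0.0024],"roll": -0.007},{"jaw": 1,"linear": [0.258,0.002,-0.0024],"roll": -0.007},{"jaw": 1,"linear": [0.258,0.002,-0.0024],"roll": -0.007},{"jaw": 1,"linear": [0.258,0.002,-0.0024],"roll": -0.007},{"jaw": 1,"linear": [0.258,0.002,-0.0024],"roll": -0.007}], force=50)

```text
t: 3.9
tool_pos: [0.4743, 0.1224, 0.1451]
orientation: [1.018, 1.32, -1.019]
force: [0.3, -0.5, 0.2]
opening: 0.0056
```

Run:
```python
from h import *
go((.474,.12,.20),.2567)
```

```text
t 3.9 x axis [-0.001 -0.    -1.   ] yaw y 0.257 pos [0.4743 0.1224 0.1451] F [ 0.3 -0.5  0.2] op 0.0056 q6 -0.11
LINEAR [-0.0915 -0.0016  0.0037] ROLL -0.0001 alt 6.0
```

apply_moves(series=[{"jaw": 1,"linear": [-0.02,0,0],"roll": 0},{"jaw": 1,"linear": [-0.05,0,0],"roll": 0},{"jaw": 1,"linear": [-0.09,0,0],"roll": 0},{"jaw": 1,"linear": [-0.13,0,0],"roll": 0},{"jaw": 1,"linear": [-0.17,0,0],"roll": 0},{"jaw": 1,"linear": [-0.192,0,0],"roll": 0},{"jaw": 1,"linear": [-0.192,-0.01,0.03],"roll": 0},{"jaw": 1,"linear": [-0.192,-0.025,0.08],"roll": 0},{"jaw": 1,"linear": [-0.192,-0.04,0.14],"roll": 0},{"jaw": 1,"linear": [-0.192,-0.06,0.2],"roll": 0},{"jaw": 1,"linear": [-0.192,-0.075,0.25],"roll": 0},{"jaw": 1,"linear": [-0.192,-0.083,0.28],"roll": 0},{"jaw": 1,"linear": [-0.192,-0.083,0.288],"roll": 0},{"jaw": 1,"linear": [-0.192,-0.083,0.288],"roll": 0},{"jaw": 1,"linear": [-0.192,-0.083,0.288],"roll": 0},{"jaw": 1,"linear": [-0.192,-0.083,0.288],"roll": 0}])

```text
t: 5.9
tool_pos: [0.4701, -0.0567, 0.2603]
orientation: [1.017, 1.321, -1.018]
force: [-0.5, 0.2, -7.6]
opening: 0.0058
```

Run:
```python
from h import *
go((.474,-.12,.26),.2567)
s,c=shot('wrist','w3.png'); np.savez('pics/w3.npz',**{k:np.array(v) for k,v in c.items()},pos=s['tool_pos'],ori=s['orientation'])
print(proj(s,c,[(.5134,-.1853,.209),(.5514,-.177,.209)]))
shot('scene','sc3.png')
```

```text
t 5.9 x axis [-0.001 -0.    -1.   ] yaw y 0.258 pos [ 0.4701 -0.0567  0.2603] F [-0.5  0.2 -7.6] op 0.0058 q6 -0.49
LINEAR [ 0.0006 -0.0207  0.1037] ROLL 0.002 alt -5.998
[[285.31458176 393.00597001]
 [333.99902235 394.12335547]]
```

View pics/w3.png

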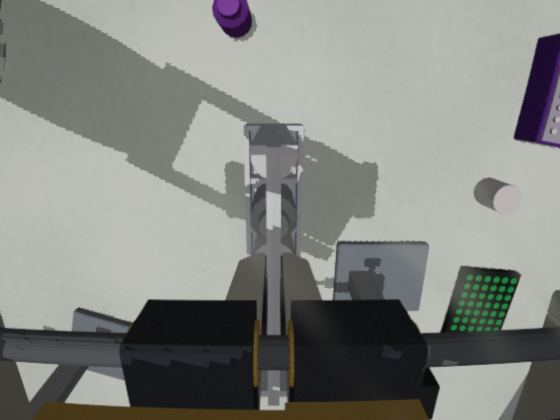

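The wrist view now shows the carrier held centrally at column ~273, with all three items in their pockets. The pin is hidden behind the gripper (row ~393). I'll move to a position in front of the pin, where the wrist camera should see it beside the fingers.

Run:
```python
from h import *
go((.4796,-.1942,.24),.2567)
go((.4745,-.1748,.27),.2567)
```

```text
t 6.0 x axis [-0.001 -0.    -1.   ] yaw y 0.257 pos [ 0.4701 -0.0569  0.2604] F [ 0.1  0.5 -6.1] op 0.006 q6 -0.49
LINEAR [ 0.0339 -0.0429  0.2254] ROLL 0.0015 alt -5.999
t 6.0 x axis [-0.001 -0.    -1.   ] yaw y 0.257 pos [ 0.4701 -0.0569  0.2604] F [ 0.1  0.5 -6.1] op 0.006 q6 -0.49
LINEAR [-0.0161 -0.043   0.1919] ROLL 0.0015 alt -5.999
```

apply_moves(series=[{"jaw": 1,"linear": [0,-0.02,0.03],"roll": 0},{"jaw": 1,"linear": [0,-0.043,0.08],"roll": 0},{"jaw": 1,"linear": [0.01,-0.043,0.13],"roll": 0},{"jaw": 1,"linear": [0.02,-0.043,0.18],"roll": 0},{"jaw": 1,"linear": [0.034,-0.043,0.21],"roll": 0},{"jaw": 1,"linear": [0.034,-0.043,0.225],"roll": 0},{"jaw": 1,"linear": [0.034,-0.043,0.225],"roll": 0},{"jaw": 1,"linear": [0.034,-0.043,0.225],"roll": 0},{"jaw": 1,"linear": [0.034,-0.043,0.225],"roll": 0}])

```text
t: 7.12
tool_pos: [0.4797, -0.1934, 0.2404]
orientation: [1.016, 1.32, -1.017]
force: [-0.6, -0.2, -6.2]
opening: 0.0056
```

Run:
```python
from h import *
go((.4796,-.1942,.24),.2567)
s,c=shot('wrist','w4.png'); np.savez('pics/w4.npz',**{k:np.array(v) for k,v in c.items()},pos=s['tool_pos'],ori=s['orientation'])
p=proj(s,c,[(.5134,-.1853,.209),(.5514,-.177,.209)]);print(p)
im=c['pixels']; A=cv2.resize(im[130:330,220:420],(600,600),interpolation=cv2.INTER_CUBIC)
cv2.imwrite('pics/w4c.png',A); shot('scene','sc4.png'); shot('top','t4.png')
```

```text
t 7.12 x axis [-0. -0. -1.] yaw y 0.258 pos [ 0.4797 -0.1934  0.2404] F [-0.6 -0.2 -6.2] op 0.0056 q6 -0.74
LINEAR [ 0.0007 -0.0005  0.0013] ROLL 0.0031 alt -5.997
[[330.54270149 246.63251601]
 [393.0858661  248.82594345]]
```

View pics/w4c.png

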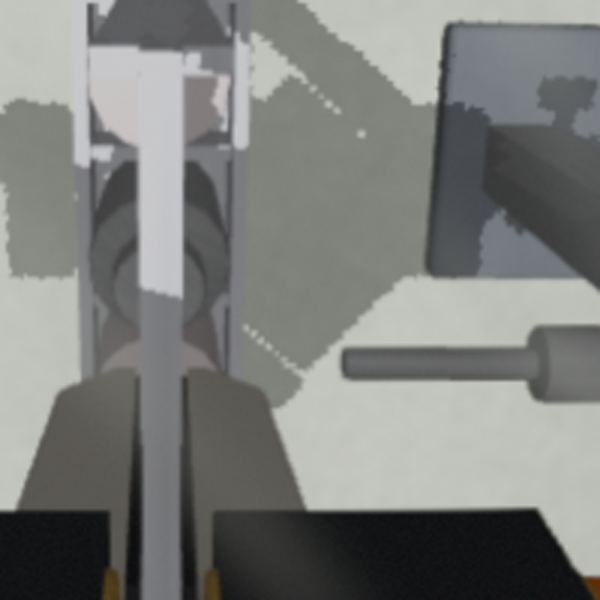

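The crop shows the pin clearly: its tip is at full-image (333.7,251) and the collar face at (396,251.5), nearly perpendicular to the bar. A second view 60 mm to the side will triangulate the height.

apply_moves(series=[{"jaw": 1,"linear": [0,0,0.05],"roll": 0},{"jaw": 1,"linear": [0,0,0.1],"roll": 0},{"jaw": 1,"linear": [0,0,0.13],"roll": 0},{"jaw": 1,"linear": [0,0,0.13],"roll": 0},{"jaw": 1,"linear": [0,0,0.13],"roll": 0},{"jaw": 1,"linear": [0,0,0.13],"roll": 0}])

```text
t: 8.02
tool_pos: [0.4995, -0.2683, 0.2402]
orientation: [1.016, 1.321, -1.017]
force: [0.1, 1.0, -6.6]
opening: 0.0055
```

Run:
```python
from h import *
s,c=shot('wrist','w5.png'); np.savez('pics/w5.npz',**{k:np.array(v) for k,v in c.items()},pos=s['tool_pos'],ori=s['orientation'])
print(s['tool_pos'],proj(s,c,[(.5134,-.1853,.209),(.5514,-.177,.209)]))
g=cv2.cvtColor(cv2.imread('pics/w4.png'),cv2.COLOR_BGR2GRAY)
print('w4 cols',*[(x,[int(v) for v in g[242:262,x]]) for x in (345,365,385)],sep='\n')
print('row251',*g[250:252,328:340],'|',*g[250,390:402],'|',*g[240,390:402])
g=cv2.cvtColor(c['pixels'],cv2.COLOR_BGR2GRAY)
cv2.imwrite('pics/w5c.png',cv2.resize(c['pixels'][90:250,300:500],(750,600),interpolation=cv2.INTER_CUBIC))
```

```text
[ 0.49948629 -0.26832049  0.24023431] [[336.91008349 115.51453873]
 [406.33314133 119.50392275]]
w4 cols
(345, [195, 195, 191, 155, 102, 91, 95, 100, 106, 104, 101, 96, 92, 89, 116, 179, 195, 195, 195, 194])
(365, [195, 194, 190, 146, 96, 88, 93, 99, 103, 103, 102, 97, 92, 92, 122, 185, 195, 196, 197, 195])
(385, [190, 190, 187, 152, 106, 95, 99, 102, 106, 106, 103, 101, 96, 92, 108, 188, 194, 194, 194, 194])
row251 [196 196 195 194 182 142  84  89 103 106 106 105] [196 195 196 194 183 141  83  88 100 104 104 105] | 108 108 109 110 111 112 112 112 112 103 94 93 | 189 188 188 187 188 185 161 120 96 91 93 99
```

View pics/w5c.png

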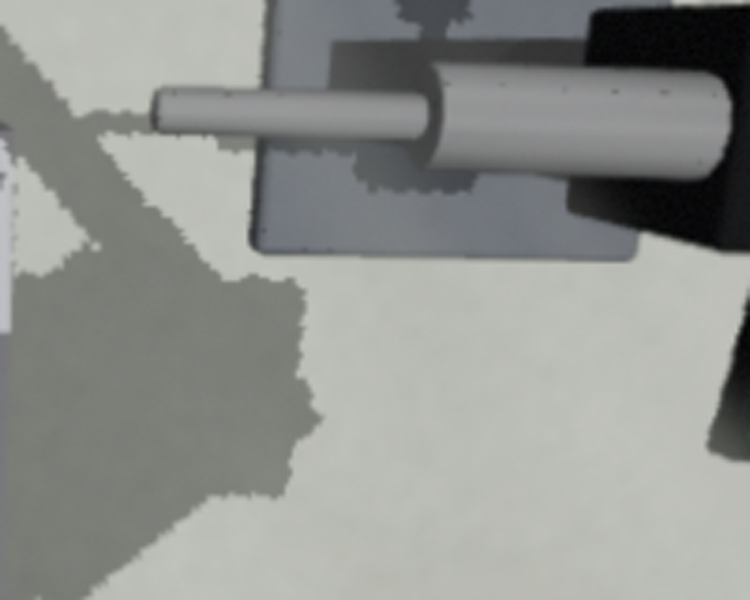

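The second view shows the pin tip at about (340.5,119.3) and the collar junction at about (416,120.7). I'll refine the edges and triangulate.

```bash
cat > p.py <<'E'
from h import *
def axis(name,cols,r0,r1):
    d=np.load('pics/'+name+'.npz'); im=d['pixels']; g=cv2.GaussianBlur(cv2.cvtColor(im,cv2.COLOR_BGR2GRAY),(3,1),0).astype(float)
    out=[]
    for x in cols:
        gr=np.gradient(g[r0:r1,x]); 
        def pk(a):
            i=int(np.argmax(a)); i=min(max(i,1),len(a)-2); den=a[i-1]-2*a[i]+a[i+1]; return i+.5*(a[i-1]-a[i+1])/(den or 1)
        t,b=sorted((pk(-gr),pk(gr))); out.append((x,r0+(t+b)/2,b-t))
    return d,np.array(out)
E
python3 - <<'E'
from p import *
S=lambda d:dict(tool_pos=d['pos'],orientation=d['ori'])
d4,a4=axis('w4',range(342,388,5),240,262)
d5,a5=axis('w5',range(346,366,3),108,132)
g=cv2.cvtColor(d5['pixels'],cv2.COLOR_BGR2GRAY)
print(a4.round(2)); print(a5.round(2))
for x in (350,365,390,405): print(x,*g[110:130,x])
print(*g[119,334:348])
np.save('pics/a4.npy',a4)
E
```

```text
[[342.   250.76  11.16]
 [347.   250.74  11.17]
 [352.   250.72  11.18]
 [357.   250.7   11.18]
 [362.   250.67  11.19]
 [367.   250.65  11.21]
 [372.   250.84  11.18]
 [377.   250.8   11.21]
 [382.   250.78  11.22]
 [387.   250.74  11.26]]
[[346.   119.14  13.39]
 [349.   119.03  13.47]
 [352.   119.06  13.43]
 [355.   119.17  13.54]
 [358.   119.4   13.71]
 [361.   121.56  17.15]
 [364.   121.49  17.13]]
350 188 187 172 139 131 140 148 152 152 152 148 141 133 124 108 105 171 189 190 190
365 188 188 182 158 130 136 146 150 152 152 150 144 138 131 119 102 112 126 128 134
390 82 83 84 88 107 126 138 146 148 149 150 147 143 138 133 120 107 94 94 95
405 66 66 67 70 86 111 129 139 146 148 149 147 143 139 134 123 107 76 73 81
157 179 186 187 184 161 102 86 124 146 151 152 152 152
```

Run:
```python
from p import *
S=lambda d:dict(tool_pos=d['pos'],orientation=d['ori'])
d4=np.load('pics/w4.npz');d5=np.load('pics/w5.npz')
P=[]
for a,b in [((333.1,250.75),(339.6,118.9)),((396.,250.8),(416,120.9))]:
    r=[]
    for d,p in ((d4,a),(d5,b)):
        o,v=rays(S(d),d,[p]); r.append((o,v[0]))
    q,e=tri(*r); P.append(q); print(q.round(4),e.round(4))
    for z in (.205,.209,.213): print(z,plane(S(d4),d4,[a],z).round(4),plane(S(d5),d5,[b],z).round(4))
v=P[1]-P[0]; print('len',np.linalg.norm(v),'yaw',np.arctan2(v[1],v[0]))
# carried bar's top band centre in w4, at z = tcp+.025
g=cv2.cvtColor(d4['pixels'],cv2.COLOR_BGR2GRAY)
for r in (150,160,170,190,205): print(r,*g[r,262:286])
```

```text
[ 0.515  -0.1866  0.2113] 0.0001
0.205 [[ 0.5169 -0.189   0.205 ]] [[ 0.5161 -0.1866  0.205 ]]
0.209 [[ 0.5157 -0.1875  0.209 ]] [[ 0.5154 -0.1866  0.209 ]]
0.213 [[ 0.5146 -0.186   0.213 ]] [[ 0.5146 -0.1867  0.213 ]]
[ 0.5541 -0.1767  0.2118] 0.0033
0.205 [[ 0.5556 -0.1791  0.205 ]] [[ 0.5585 -0.176   0.205 ]]
0.209 [[ 0.5537 -0.1778  0.209 ]] [[ 0.557  -0.1762  0.209 ]]
0.213 [[ 0.5517 -0.1765  0.213 ]] [[ 0.5554 -0.1765  0.213 ]]
len 0.04032804142300309 yaw 0.2480365328238346
150 200 199 200 199 199 200 199 199 199 200 199 199 200 199 200 199 199 198 188 172 196 199 198 196
160 196 197 197 197 199 199 200 199 200 199 199 199 199 199 199 199 199 197 187 149 129 127 127 125
170 196 196 196 196 198 199 199 200 200 200 200 199 198 198 198 198 198 196 186 148 127 126 126 125
190 68 69 72 105 163 196 199 200 199 200 199 198 197 197 197 197 198 197 180 99 69 69 69 68
205 92 92 92 109 156 196 199 200 199 199 198 197 197 196 196 197 197 196 180 111 93 94 94 93
```

Run:
```python
from p import *
S=lambda d:dict(tool_pos=d['pos'],orientation=d['ori'])
for n in ('w4','w5'):
    d=np.load(f'pics/{n}.npz'); g=cv2.cvtColor(d['pixels'],cv2.COLOR_BGR2GRAY)
    print(*g[138:152,273]); 
    R=cv2.Rodrigues(d['ori'])[0]
    q=plane(S(d),d,[(273.2,146.3)],d['pos'][2]+.0249)[0]; print('far end in tool', R.T@(q-d['pos']))
    o,v=rays(S(d),d,[(273.2,146.3)]); 
go((.515-.008*.968,-.1866-.008*.248,.2265),.252)
```

```text
92 92 94 92 92 90 88 92 123 172 197 199 199 199
far end in tool [-0.02491523 -0.00010449 -0.06648618]
90 90 88 85 85 84 84 88 118 167 192 193 194 194
far end in tool [-0.02488943 -0.00010433 -0.06648347]
t 8.07 x axis [-0. -0. -1.] yaw y 0.259 pos [ 0.4995 -0.2684  0.2403] F [ 0.7 -0.  -6.5] op 0.0056 q6 -0.84
LINEAR [ 0.023   0.0465 -0.1253] ROLL 0.0129 alt -5.987
```

apply_moves(series=[{"jaw": 1,"linear": [0.01,0,-0.03],"roll": 0},{"jaw": 1,"linear": [0.02,0,-0.08],"roll": 0.01},{"jaw": 1,"linear": [0.023,0,-0.115],"roll": 0.013},{"jaw": 1,"linear": [0.023,0,-0.1253],"roll": 0.013},{"jaw": 1,"linear": [0.023,0.015,-0.1253],"roll": 0.013},{"jaw": 1,"linear": [0.023,0.035,-0.1253],"roll": 0.013},{"jaw": 1,"linear": [0.023,0.0465,-0.1253],"roll": 0.013},{"jaw": 1,"linear": [0.023,0.0465,-0.1253],"roll": 0.013},{"jaw": 1,"linear": [0.023,0.0465,-0.1253],"roll": 0.013},{"jaw": 1,"linear": [0.023,0.0465,-0.1253],"roll": 0.013}])

```text
t: 9.32
tool_pos: [0.507, -0.1887, 0.2264]
orientation: [1.021, 1.318, -1.022]
force: [0.2, -0.9, -6.2]
opening: 0.0057
```

Run:
```python
from h import *
s,c=shot('wrist','w6.png'); s2,c2=shot('scene','s6.png'); s3,c3=shot('top','t6.png')
A=cv2.resize(c['pixels'][200:290,250:350],(400,360),interpolation=cv2.INTER_CUBIC)
B=cv2.resize(c2['pixels'][130:230,190:290],(360,360),interpolation=cv2.INTER_CUBIC)
cv2.imwrite('pics/c6.png',np.hstack([A,B]))
go((.515+.014*.968,-.1866+.014*.248,.2265),.252)
```

```text
t 9.47 x axis [-0. -0. -1.] yaw y 0.252 pos [ 0.5071 -0.1887  0.2266] F [-0.1 -0.3 -7.3] op 0.0055 q6 -0.7
LINEAR [ 0.0001  0.0369 -0.0001] ROLL -0.0006 alt 5.999
```

View pics/c6.png

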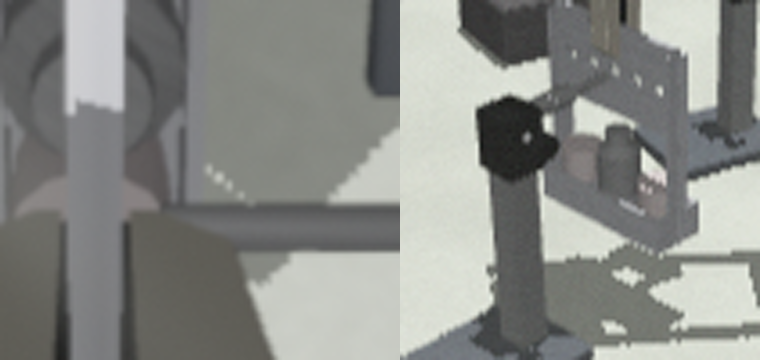

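The scene crop shows the pin tip lined up over the middle hole, with two holes visible on one side and the outer ones on the other. I'll advance slowly and watch the force.

apply_moves(series=[{"jaw": 1,"linear": [0,0.008,0],"roll": 0},{"jaw": 1,"linear": [0,0.014,0],"roll": 0},{"jaw": 1,"linear": [0,0.018,0],"roll": 0},{"jaw": 1,"linear": [0,0.02,0],"roll": 0},{"jaw": 1,"linear": [0,0.02,0],"roll": 0}])

```text
t: 10.1
tool_pos: [0.5188, -0.1857, 0.2265]
orientation: [1.021, 1.318, -1.022]
force: [0.4, -0.6, -6.8]
opening: 0.0056
```

apply_moves(series=[{"jaw": 1,"linear": [0,0.006,0],"roll": 0},{"jaw": 1,"linear": [0,0.012,0],"roll": 0},{"jaw": 1,"linear": [0,0.018,0],"roll": 0},{"jaw": 1,"linear": [0,0.018,0],"roll": 0}])

```text
t: 10.6
tool_pos: [0.5295, -0.1829, 0.2265]
orientation: [1.021, 1.318, -1.022]
force: [0.3, 0.1, -6.7]
opening: 0.0061
```

apply_moves(series=[{"jaw": 1,"linear": [0.001,0,0],"roll": 0},{"jaw": 1,"linear": [0.002,0,0],"roll": 0},{"jaw": 1,"linear": [0.002,0,0],"roll": 0},{"jaw": 1,"linear": [0.002,0,0],"roll": 0}])

```text
t: 11.1
tool_pos: [0.5295, -0.1829, 0.2253]
orientation: [1.021, 1.318, -1.022]
force: [-0.0, -0.5, -6.2]
opening: 0.0056
```

apply_moves(series=[{"jaw": 1,"linear": [0.0005,0,0],"roll": 0},{"jaw": 1,"linear": [0.001,0,0],"roll": 0},{"jaw": 1,"linear": [0.001,0,0],"roll": 0},{"jaw": 1,"linear": [0.001,0,0],"roll": 0}])

```text
t: 11.6
tool_pos: [0.5294, -0.1829, 0.2247]
orientation: [1.021, 1.318, -1.022]
force: [-0.1, -0.5, -6.4]
opening: 0.0059
```

apply_moves(series=[{"jaw": 1,"linear": [0.0005,0,0],"roll": 0},{"jaw": 1,"linear": [0.001,0,0],"roll": 0},{"jaw": 1,"linear": [0.001,0,0],"roll": 0},{"jaw": 1,"linear": [0.001,0,0],"roll": 0}])

```text
t: 12.1
tool_pos: [0.5294, -0.1829, 0.224]
orientation: [1.021, 1.318, -1.022]
force: [0.4, 0.2, -7.2]
opening: 0.0055
```

apply_moves(series=[{"jaw": 1,"linear": [0.0006,0,0],"roll": 0},{"jaw": 1,"linear": [0.0012,0,0],"roll": 0},{"jaw": 1,"linear": [0.0012,0,0],"roll": 0},{"jaw": 1,"linear": [0.0012,0,0],"roll": 0}])

```text
t: 12.6
tool_pos: [0.5295, -0.1829, 0.2233]
orientation: [1.021, 1.318, -1.022]
force: [0.4, 0.6, -7.1]
opening: 0.0056
```

apply_moves(series=[{"jaw": 1,"linear": [0.0006,0,0],"roll": 0},{"jaw": 1,"linear": [0.0012,0,0],"roll": 0},{"jaw": 1,"linear": [0.0012,0,0],"roll": 0},{"jaw": 1,"linear": [0.0012,0,0],"roll": 0}])

```text
t: 13.1
tool_pos: [0.5295, -0.1829, 0.2229]
orientation: [1.021, 1.318, -1.022]
force: [-0.7, 0.6, -3.4]
opening: 0.0056
```

Contact was felt at TCP z ≈ 0.223, which puts the pin axis at about 0.210. I'll unload by ~1.7 mm and slide toward the collar.

apply_moves(series=[{"jaw": 1,"linear": [-0.0028,0,0],"roll": 0},{"jaw": 1,"linear": [-0.0028,0.008,0],"roll": 0},{"jaw": 1,"linear": [-0.0028,0.018,0],"roll": 0},{"jaw": 1,"linear": [-0.0028,0.026,0],"roll": 0},{"jaw": 1,"linear": [-0.0028,0.031,0],"roll": 0},{"jaw": 1,"linear": [-0.0028,0.031,0],"roll": 0},{"jaw": 1,"linear": [-0.0028,0.031,0],"roll": 0}])

```text
t: 13.98
tool_pos: [0.5475, -0.1783, 0.2245]
orientation: [1.021, 1.318, -1.022]
force: [0.1, -0.1, -5.8]
opening: 0.0056
```

apply_moves(series=[{"jaw": 1,"linear": [0,0.001,0],"roll": 0},{"jaw": 1,"linear": [0,0.002,0],"roll": 0},{"jaw": 1,"linear": [0,0.003,0],"roll": 0},{"jaw": 1,"linear": [0,0.003,0],"roll": 0}])

```text
t: 14.48
tool_pos: [0.5493, -0.1778, 0.2246]
orientation: [1.021, 1.318, -1.022]
force: [-0.3, 0.4, -6.9]
opening: 0.0057
```

apply_moves(series=[{"jaw": 1,"linear": [0,0.001,0],"roll": 0},{"jaw": 1,"linear": [0,0.002,0],"roll": 0},{"jaw": 1,"linear": [0,0.002,0],"roll": 0},{"jaw": 1,"linear": [0,0.002,0],"roll": 0}])

```text
t: 14.98
tool_pos: [0.5504, -0.1775, 0.2245]
orientation: [1.021, 1.318, -1.022]
force: [0.2, 0.8, -6.9]
opening: 0.0056
```

apply_moves(series=[{"jaw": 1,"linear": [0,0.001,0],"roll": 0},{"jaw": 1,"linear": [0,0.0015,0],"roll": 0},{"jaw": 1,"linear": [0,0.0015,0],"roll": 0},{"jaw": 1,"linear": [0,0.0015,0],"roll": 0}])

```text
t: 15.48
tool_pos: [0.5513, -0.1773, 0.2245]
orientation: [1.021, 1.318, -1.022]
force: [-0.0, -0.1, -7.3]
opening: 0.0055
```

apply_moves(series=[{"jaw": 1,"linear": [0,0.001,0],"roll": 0},{"jaw": 1,"linear": [0,0.0015,0],"roll": 0},{"jaw": 1,"linear": [0,0.0015,0],"roll": 0},{"jaw": 1,"linear": [0,0.0015,0],"roll": 0}])

```text
t: 15.98
tool_pos: [0.5515, -0.1772, 0.2245]
orientation: [1.021, 1.319, -1.023]
force: [-5.8, -0.8, -3.6]
opening: 0.0059
```

apply_moves(series=[{"jaw": 1,"linear": [0,0.001,0],"roll": 0},{"jaw": 1,"linear": [0,0.0015,0],"roll": 0},{"jaw": 1,"linear": [0,0.0015,0],"roll": 0},{"jaw": 1,"linear": [0,0.0015,0],"roll": 0}])

```text
t: 16.48
tool_pos: [0.5516, -0.1772, 0.2245]
orientation: [1.02, 1.32, -1.025]
force: [-7.0, -0.8, -3.1]
opening: 0.0058
```

Collar contact was felt at −7 N. I'll relax it, lower until the pin carries the weight, then look.

apply_moves(series=[{"jaw": 1,"linear": [0,-0.0003,0],"roll": 0},{"jaw": 1,"linear": [0.0015,-0.0003,0],"roll": 0},{"jaw": 1,"linear": [0.0027,-0.0003,0],"roll": 0},{"jaw": 1,"linear": [0.0027,-0.0003,0],"roll": 0},{"jaw": 1,"linear": [0.0027,-0.0003,0],"roll": 0}])

```text
t: 17.1
tool_pos: [0.5515, -0.1774, 0.223]
orientation: [1.02, 1.32, -1.025]
force: [-2.8, -0.4, -3.9]
opening: 0.0054
```

apply_moves(series=[{"jaw": 1,"linear": [0.0006,0,0],"roll": 0},{"jaw": 1,"linear": [0.001,0,0],"roll": 0},{"jaw": 1,"linear": [0.001,0,0],"roll": 0},{"jaw": 1,"linear": [0.001,0,0],"roll": 0}])

```text
t: 17.6
tool_pos: [0.5515, -0.1774, 0.2227]
orientation: [1.02, 1.32, -1.024]
force: [-4.8, 0.5, 2.0]
opening: 0.0057
```

apply_moves(series=[{"jaw": 0.9,"linear": [0,0,0],"roll": 0},{"jaw": 0.75,"linear": [0,0,0],"roll": 0},{"jaw": 0.6,"linear": [0,0,0],"roll": 0},{"jaw": 0.6,"linear": [0,0,0],"roll": 0},{"jaw": 0.6,"linear": [0,0,0],"roll": 0}], force=10)

```text
t: 18.23
tool_pos: [0.5517, -0.1774, 0.2229]
orientation: [1.02, 1.319, -1.024]
force: [0.3, -1.4, 0.5]
opening: 0.0182
```

Run:
```python
from h import *
go((.5515,-.1774,.2227),.25)
s,c=shot('wrist'); s2,c2=shot('scene')
A=cv2.resize(c['pixels'][100:300,220:420],(400,400),interpolation=cv2.INTER_CUBIC)
B=cv2.resize(c2['pixels'][130:230,180:280],(400,400),interpolation=cv2.INTER_CUBIC)
cv2.imwrite('pics/c7.png',np.hstack([A,B]))
```

```text
t 18.23 x axis [-0.003 -0.001 -1.   ] yaw y 0.252 pos [ 0.5517 -0.1774  0.2229] F [ 0.3 -1.4  0.5] op 0.0182 q6 -0.65
LINEAR [ 0.0004 -0.0003 -0.0001] ROLL 0.0029 alt -5.997
```

View pics/c7.png

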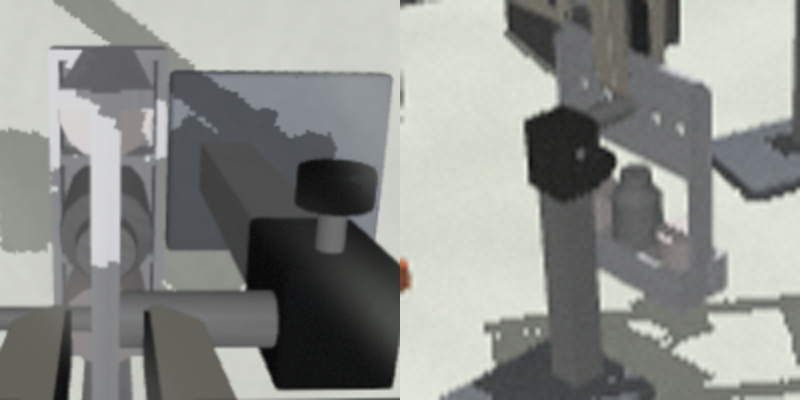

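The images show the carrier hanging on the pin, with the bar against the collar, the fingers clear on both sides and the load in place. I'll retreat straight up.

apply_moves(series=[{"jaw": 0.6,"linear": [-0.01,0,0],"roll": 0},{"jaw": 0.6,"linear": [-0.025,0,0],"roll": 0},{"jaw": 0.6,"linear": [-0.045,0,0],"roll": 0},{"jaw": 0.6,"linear": [-0.08,0,0],"roll": 0},{"jaw": 0.6,"linear": [-0.14,0,0],"roll": 0},{"jaw": 0.6,"linear": [-0.2,0,0],"roll": 0},{"jaw": 0.6,"linear": [-0.2,0,0],"roll": 0},{"jaw": 0.6,"linear": [-0.2,0,0],"roll": 0},{"jaw": 0.6,"linear": [-0.2,0,0],"roll": 0},{"jaw": 0.6,"linear": [-0.2,0,0],"roll": 0},{"jaw": 0.6,"linear": [-0.2,0,0],"roll": 0},{"jaw": 0.6,"linear": [-0.2,0,0],"roll": 0},{"jaw": 0.6,"linear": [-0.2,0,0],"roll": 0},{"jaw": 0.6,"linear": [-0.2,0,0],"roll": 0}])

```text
t: 20.08
tool_pos: [0.552, -0.1773, 0.3429]
orientation: [1.02, 1.319, -1.024]
force: [-0.6, -0.3, -0.1]
opening: 0.0185
```

Run:
```python
from h import *
go((.5515,-.1774,.2227),.25)
s,c=shot('wrist'); s2,c2=shot('scene')
A=cv2.resize(c['pixels'][130:330,180:380],(400,400),interpolation=cv2.INTER_CUBIC)
B=cv2.resize(c2['pixels'][130:230,180:280],(400,400),interpolation=cv2.INTER_CUBIC)
cv2.imwrite('pics/c8.png',np.hstack([A,B]))
```

```text
t 20.07 x axis [-0.003 -0.001 -1.   ] yaw y 0.252 pos [ 0.552  -0.1773  0.3429] F [-0.6 -0.3 -0.1] op 0.0185 q6 -0.65
LINEAR [ 2.003e-01 -2.000e-04 -1.000e-04] ROLL 0.0029 alt -5.997
```

View pics/c8.png

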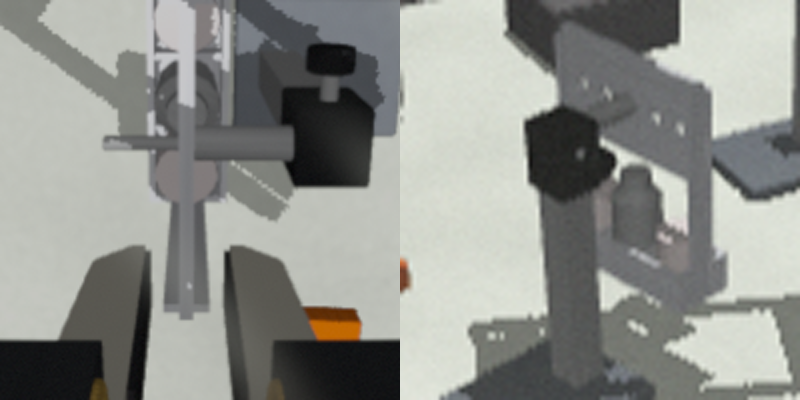

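The carrier hangs level and square on the middle hole, with the bar touching the collar face, the load in its pockets and the gripper clear. I'll hand in.

Run:
```python
from h import *
print(close_job())
```

```text
the job is handed in; nothing more can be done
None
```

The carrier is hanging on the farthest stand's pin by hole c, and I handed the job in at about 20 s.

- **Hole choice:** the full flask was in the middle pocket and the two equal vials were in the end pockets, so the balance hole is c.
- **Pin height:** two wrist-camera views put the pin axis at about 0.211 m. Lowering the hole onto the pin gave contact at about 0.210 m, so the two differ by about 1 mm.
- **Seating:** sliding back, I felt the collar at about 7 N. I then lowered until the pin carried the weight, opened the gripper and backed straight up 120 mm.

**Last checks:** the tool force was near zero. The wrist and scene pictures show the carrier level, the bar against the collar and the flask and vials in their pockets. I judged levelness by eye rather than measuring it. I did not re-check the bystanders in a final wide picture, but I felt no unexpected contact on the way. No check failed.

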